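# Send a loaded shuttle past its spring stop into the marking press

## Robot

A 7-joint arm with a two-finger parallel gripper is mounted at the origin on the work surface. World frame = base frame: x ahead of the robot, y to its left, z up, the work surface at z = 0. Lengths are in m, angles in rad, forces in N, time in s.
With the tool pointing down it reaches from about 0.4 to 0.875 m from the base axis. Payload 4.4 kg.
Tool frame: the origin (TCP) lies midway between the tips of the shut fingers; the grasp point (between the pads) lies 19 mm behind it; z points along the fingers, y is the line along which they close (so a half turn about z gives the same grasp; the last joint's range is limited). The gripper opens to 85 mm and grips with 20 to 120 N. Pads are 22 mm wide; open, the fingers measure 114 mm over their backs; the gripper's body (76 mm by 85 mm) begins 54 mm behind the grasp point. The pads swing forward as they close: fully open they stand 13 mm farther back than shut.
Start: joints at [-1.403, 0.628, 0.038, 1.517, -0.027, 0.996, -0.02], TCP at [0.151, 0.632, 0.209] pointing down, gripper open.
Joint ranges: [-3.06, 3.06], [-0.37, 2.12], [-1.25, 1.32], [0.18, 2.47], [-1.1, 4.24], [0.23, 1.98], [-2.94, 2.94]. Speed limits (rad/s): [2.57, 2.57, 3.14, 3.14, 3.14, 3.14, 3.14].

## Interface

Orientations are given as a unit quaternion [x, y, z, w].
In Python, from plant import get_obs, grab_frame, camera_model, arm, outline_of, pinpoint gives the robot as it stands. The module is installed in compiled form; this text tells all that it offers.
- The arm moves only by the tool servo_tool, never from a script. Its argument "increments" is a list of rows, each a list of 3 entries, a list of its own where there are three numbers: the shift along the world's x, y, z each as a share of 120 mm, from -1 to 1, then the turn, a rotation vector about the world's x, y, z each as a share of 180 degrees, from -1 to 1, then the closure, from -1 (fully open) to 1 (shut). In form: [[[tx, ty, tz], [rx, ry, rz], gripper], ...]. A call has 1 to 5 rows; each row shifts and turns the commanded pose from where the row before left it; what a row does not reach is not made up. A row lasts 1/10 s, in which the tool goes at most 50 mm and 8.59 degrees, less where a joint would pass 70% of its speed; a pose out of reach is approached as far as the arm can. A call with a number of a shift or a turn outside -1 to 1 is refused whole. A call with a gripper value outside its range is refused whole. The fingers move at their own pace and stop on an object; "grip_force" is the grip in N (left out, the last holds). Time passes only in rows, so rows that do not move let the fingers close. It gives the time, the measured TCP pose, the force, the opening and the grip force at its end, in the units of the state.
- get_obs(): the state, without advancing time (a new reading comes with each control period).
- grab_frame(name): name is "scene" or "top" or "wrist"; returns (picture, depth): 384x512x3 uint8, blue, green, red; 384x512 float32, m along the optical axis (not along the pixel's ray), 0 where there is no reading.
- camera_model(name): a dict with "intrinsics" (3x3 intrinsics, pixels), "extrinsics" (4x4, takes a point from camera to world coordinates); the wrist camera has in their place "T_tool_cam" (4x4, takes a point from camera to tool coordinates, whose origin is the TCP and whose axes are the flange's). Camera axes: x right, y down, z forward; pixel columns grow to the right and rows downward; lengths in m; the calibration is good to about 2 mm. A picture is of the moment at which its call begins: read the wrist's pose just before it. camera_model takes no time and is no camera call.
- arm.sign_off(): hands the job in; it is judged then, once.
Trained networks look in the newest picture that a camera, given by its name, has taken for a name from the list of things; names that differ only in an ending like _2 or _b are one class to them, and where a whole thing is asked for, a point or a joint stands for the part that bears it (a point fixed in the world has none). Each returns a list of dicts, best first, with "p" (0 to 1); they miss things now and then, are a little off and sometimes report something else, mostly with a low value. They report only what shows in the picture. A call takes as long as a camera call.
- outline_of(camera, label): "region" (384x512 bool, what is visible of it) and "bbox" ([left, top, right, bottom] in pixels, round what is visible of it).
- pinpoint(camera, label): "position" ([column, row] in pixels: a listed point, or the origin of a listed thing).
The state is a dict: "time": time; "joint_positions": joint angles; "qvel": joint speeds; "tau": joint torques, N m; "tcp_pos": TCP position; "tcp_rot": TCP orientation; "force": force on the tool from outside, world axes, zero at the start; "moment": the same for the moment, N m; "opening": opening from 0.0 (shut) to 1.0 (fully open); "grasp_force": force on a finger pad.
Only numpy, scipy, OpenCV 4.12 (cv2) and the standard library are available. Lean on these libraries where they do the work, as an engineer would, in place of code of your own. Each camera call takes 0.05 s, during which the arm holds its last target. There are 200 camera calls.

## Task

A bracket is loaded in the sliding carriage of the bench marking press. Reach a fingertip down through the carriage's window, hold the red spring stop down, and with that same fingertip against the yellow lip push the carriage past the stop until it is fully home under the marking head and the red stop has sprung up again behind it. Only press and push: leave the bracket untouched in its nest, do not disturb the loose things lying about, and finish clear of everything.

Things in the scene. Friction and masses are not known exactly. Their poses are not given: they have to be found in the camera images.
- press: bench marking press, fixed; place and yaw differ. Aluminium bed 260 x 520 mm, top 20 mm above the bench (z = 0, where the origin lies). +y = the way the carriage slides in, from the stop to the head; -x = near side; z up. Two guide bars along y beside the carriage: 44 to 66 mm either side of the centre line, top 59 mm up (bolts 63). Spring stop at x = 0, y = -140 mm
- nose (a point): tip of the marking head's stylus, on the press's centre line at y = 125 mm, 84 mm above the bench. Grey head above it: 80 mm wide, y = 92 to 188 mm, 160 to 265 mm above the bench. Behind it the green column, y = 190 to 265 mm, with its crank 375 mm high
- shuttle (a joint): how far the carriage has slid in, m: 0 parked (start), 0.090 fully home at its end stop. Steel plate 96 mm wide, 40 to 52 mm above the bench; friction about 1.5 N; stays where left, cannot rise. With the stop up it is locked after 2 mm. Its rear part (48 mm long, behind the window) runs over the pressed stop and keeps it down; from about 0.086 on it has passed and the stop springs up
- stop (a joint): how far the red spring stop is pressed down, m: 0 = up (locked), 0.014 = bottom. About 3 N to start, 9 N at the bottom. It must be at least 8 mm down for the carriage to pass; 11 to 12 mm is good. It springs up by itself when nothing covers it
- stop_top (a point): centre of the top face of the red spring stop, a flat pad 34 mm (press x) by 36 mm (press y). The point goes down with the pad: 48 mm above the bench when up, 34 mm at the bottom; it does not move sideways. Any part of the face may be pressed, and a fingertip may slide along it
- window (a point): centre of the finger window in the carriage, at the plate's top (52 mm above the bench). 54 mm wide (press x), 44 mm long (press y), open down to the stop; at the start its centre lies 2 mm further along press +y than the stop's. It moves with the carriage
- push_lip (a point): yellow push lip at the +y end of the window: middle of the top edge of the face that looks back into the window. That upright face is 54 mm wide in the window, from 40 up to 66 mm above the bench; the lip is 12 mm thick. Push it along press +y. At the start it lies 24 mm from the stop's centre, so a fingertip (at least 14 mm long in press y) that reaches it still stands on the stop
- nest (a point): centre of the nest's floor on the carriage, 58 mm above the bench, 151 mm further along press +y than the push lip's face. Brass locators 10 mm high stand around the bracket
- bracket: zinc-plated stamped bracket lying loose in the nest: base 60 x 46 mm (press x, y), 4 mm thick, upright flange 34 mm high along its +x edge with a 12 mm lip at the top. Origin: centre of its underside, within 2 mm of nest. It rides with the carriage and is not to be touched
- marked: finished bracket lying loose on the press bed in front of the guide bars (near side, -x): same shape and size as bracket. Origin: centre of its underside. Not to be disturbed
- wrench: small steel spanner, 130 mm long and 8 mm high, lying loose on the near ledge of the press bed, beside the spring stop. Origin: centre of its underside. Not to be disturbed
- stack: four nested zinc brackets, 74 x 46 x 47 mm high, loose on the newspaper. Origin: centre of the lowest one's base. Not to be disturbed
- spare: single zinc bracket, loose on the newspaper, same shape as bracket. Origin: centre of its underside. Not to be disturbed
- caliper: calliper with a grey display, 190 mm long and 14 mm high, loose on the newspaper. Origin: underside, middle of its beam. Not to be disturbed
- oiler: white bottle with red cap, 52 mm across and 130 mm high, standing loose on the bench at the left. Origin: centre of its underside. Not to be disturbed
- driver: orange screwdriver, 180 mm long and 26 mm thick, lying loose on the bench at the left. Origin: centre of its underside. Not to be disturbed

How it is judged:
On the way, in this order (a step that is already met when the one before it is completed fails the run):
1. the red stop is held down while the carriage is still parked (value of joint stop above 0.008 m and value of joint shuttle below 0.012 m), for 0.1 s.
2. the carriage is being slid over the pressed stop (value of joint shuttle above 0.04 m and value of joint stop above 0.006 m), for 0.05 s.
At the end, for the whole second after the job is handed in: The carriage is home (within 3 mm of its end stop) and still, the red stop is up again behind it (within 3 mm of its top), and the bracket lies at rest in its nest (within 6 mm, upright within 7 degrees) (value of joint shuttle above 0.087 m and value of joint stop below 0.003 m and velocity of joint shuttle below 0.01 m/s and distance between bracket and nest below 0.006 m and angle between bracket's own z axis and vertical below 0.12 rad and linear speed of bracket below 0.02 m/s); the robot touches nothing.
It fails at once if the bracket in the nest is touched by the robot (contact force between bracket and the arm above 0.5 N or contact force between bracket and the fingers above 0.5 N).
It fails at once if the bracket is lifted, tipped or knocked out of its nest (not (distance between bracket and nest below 0.006 m and angle between bracket's own z axis and vertical below 0.12 rad)).
It fails at once if a loose thing lying about is moved more than 15 mm or lifted (distance of any of marked, wrench, stack, spare, caliper, oiler, driver from where it was at the start of the episode above 0.015 m).
It also fails if it takes over 32 s, if anything falls off the work surface, if the arm or the gripper's body presses on something with over 40 N, if the wrist force passes 120 N, or if a joint passes its speed limit or range.

## Working session

There is one attempt and no reset: what is moved stays moved. The work goes in short steps, Python scripts to look and compute and a tool call to move; the robot and the scene stay as the last step left them, time stands still between calls to the robot, and variables do not carry over. Pictures are saved under pics/ and viewed, at most 10 in all, crops included, and the job is handed in when it is done.

Besides the shell and the picture viewer there is one more tool, called after "Request:" as name(argument=value, ...) on one line, values as JSON. servo_tool: Moves the arm, as the interface text tells. Shift numbers are shares of 120 mm and turn numbers shares of 180 degrees, none past 1 either way. Its arguments: {"type":"object","properties":{"increments":{"type":"array","items":{"type":"array"}},"grip_force":{"type":"number"}},"required":["increments"]}

```bash
mkdir -p pics
cat > h.py <<'E'
import numpy as np, cv2
from plant import get_obs, grab_frame, camera_model, arm, outline_of, pinpoint
from scipy.spatial.transform import Rotation as R
def cam(name):
    m=camera_model(name); K=np.array(m["intrinsics"])
    if name!="wrist": return K,np.array(m["extrinsics"])
    o=get_obs(); T=np.eye(4); T[:3,:3]=R.from_quat(o["tcp_rot"]).as_matrix(); T[:3,3]=o["tcp_pos"]
    return K,T@np.array(m["T_tool_cam"])
def at_z(K,T,px,z):
    d=T[:3,:3]@np.linalg.solve(K,[px[0],px[1],1]); return T[:3,3]+d*(z-T[2,3])/d[2]
E
python3 - <<'E'
from h import *
Z=dict(stop_top=.048,window=.052,push_lip=.066,nest=.058,nose=.084,bracket=.058,marked=.02,wrench=.02,oiler=0,driver=0,stack=0,spare=0,caliper=0)
ims=[]
for c in("scene","top"):
    K,T=cam(c); im,d=grab_frame(c); ims.append(im.copy()); print(c,T[:3,3].round(3))
    for n,z in Z.items():
        for r in pinpoint(c,n)[:2]:
            if r["p"]>.2: print(n,round(r["p"],2),np.round(r["position"]),at_z(K,T,r["position"],z).round(4))
for c,i in zip(("scene","top"),ims): cv2.imwrite(f"pics/{c}0.png",i)
print(get_obs())
E
```

```text
scene [ 1.128 -0.279  1.05 ]
stop_top 0.63 [232. 199.] [ 0.523  -0.1282  0.048 ]
window 0.66 [234. 199.] [ 0.5267 -0.1233  0.052 ]
push_lip 0.61 [236. 195.] [ 0.525 -0.113  0.066]
nest 0.8 [282. 194.] [0.5686 0.033  0.058 ]
nest 0.59 [370. 129.] [0.4193 0.4566 0.058 ]
nose 0.74 [311. 180.] [0.5682 0.1362 0.084 ]
nose 0.58 [233. 202.] [ 0.5544 -0.1336  0.084 ]
bracket 0.59 [283. 188.] [0.5474 0.0447 0.058 ]
bracket 0.54 [372. 133.] [0.4397 0.4551 0.058 ]
marked 0.77 [284. 174.] [0.4706 0.083  0.02  ]
marked 0.5 [282. 188.] [0.5257 0.0538 0.02  ]
wrench 0.63 [228. 182.] [ 0.434  -0.1166  0.02  ]
oiler 0.54 [370. 133.] [0.3972 0.4889 0.    ]
driver 0.59 [405. 190.] [0.6755 0.4643 0.    ]
stack 0.83 [126. 211.] [ 0.41   -0.4743  0.    ]
spare 0.55 [126. 260.] [ 0.5889 -0.5057  0.    ]
spare 0.5 [235. 199.] [ 0.496  -0.1121  0.    ]
caliper 0.64 [ 81. 238.] [ 0.4594 -0.6292  0.    ]
top [ 0.296 -0.081  1.414]
stop_top 0.39 [264. 194.] [ 0.5119 -0.1234  0.048 ]
window 0.58 [263. 194.] [ 0.5103 -0.117   0.052 ]
push_lip 0.82 [258. 193.] [ 0.515  -0.0994  0.066 ]
nest 0.89 [220. 186.] [0.545
[... 617 characters left out ...]
': array([-1.40278914,  0.6284208 ,  0.03850278,  1.51739849, -0.02696074,
        0.99627241, -0.01999917]), 'qvel': array([ 1.56173587e-03,  1.66232021e-03, -1.93250629e-04,  2.26421087e-05,
        3.79208432e-04,  3.96182174e-04, -1.79406295e-03]), 'tau': array([-8.38271953e-04, -5.63268328e+01,  1.22514267e+00, -1.93779641e+01,
        1.08935867e-02,  1.55988266e-03,  3.37728224e-06]), 'tcp_pos': array([0.15058536, 0.63233975, 0.20920048]), 'tcp_rot': array([1.16640010e-01, 9.93174259e-01, 9.65518968e-06, 5.31153897e-07]), 'force': array([ 0.05004642, -0.14257128, -0.18645758]), 'moment': array([ 0.00184416,  0.02995331, -0.03566495]), 'grasp_force': 0.0, 'opening': 1.0019434280879156}
```

View pictures.

Run:
```python
from h import *
a=cv2.imread("pics/scene0.png"); b=cv2.imread("pics/top0.png")
cv2.imwrite("pics/sc1.png",cv2.resize(a[110:260,180:400],(792,540),interpolation=2))
cv2.imwrite("pics/tc1.png",cv2.resize(b[110:260,130:350],(792,540),interpolation=2))
```

```text
(no output)
```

View pics/sc1.png

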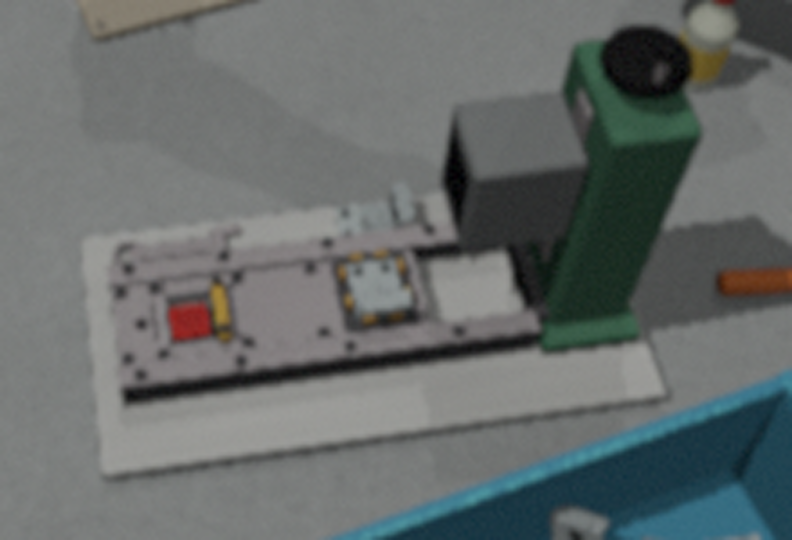

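View pics/tc1.png

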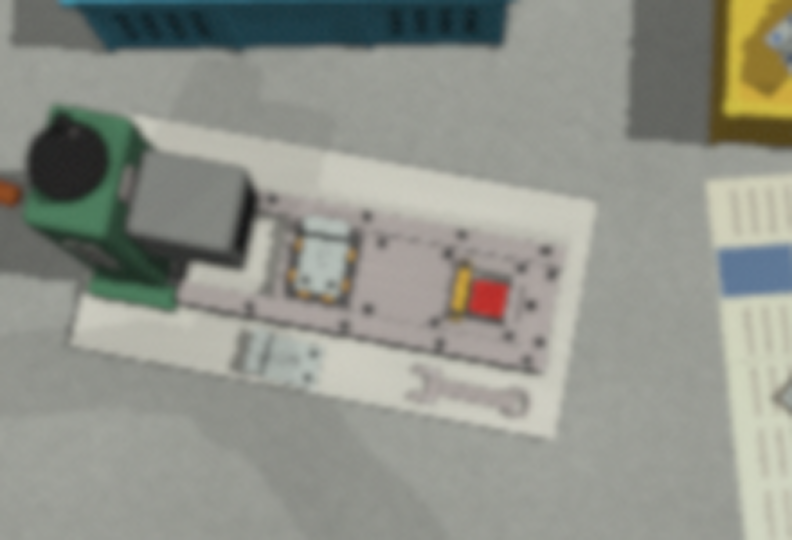

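Request:
servo_tool(increments=[[[0.2,-0.3,0.13],[0,0,-0.044],1],[[0.2,-0.3,0.13],[0,0,-0.044],1],[[0.2,-0.3,0.13],[0,0,-0.044],1],[[0.2,-0.3,0.13],[0,0,-0.044],1],[[0.2,-0.3,0.13],[0,0,-0.044],1]])

```text
time: 1.9
tcp_pos: [0.2714, 0.4508, 0.288]
tcp_rot: [0.449, 0.894, 0.0, -0.0]
force: [1.1, 0.8, -0.6]
opening: 0.145
grasp_force: 0.0
```

Run:
```python
from h import *
print(np.array(camera_model("wrist")["T_tool_cam"]).round(3).tolist())
for c in("scene","top"):
    im=cv2.imread(f"pics/{c}0.png"); K,T=cam(c)
    B,G,Rr=[im[...,i].astype(int) for i in range(3)]
    m=((Rr>150)&(G<90)&(B<90)).astype(np.uint8); m[:,:200]=0;m[:,300:]=0
    n,_,st,ce=cv2.connectedComponentsWithStats(m)
    for i in range(1,n):
        if st[i,4]>15: print(c,st[i],ce[i],at_z(K,T,ce[i],.048).round(4))
K,T=cam("top")
q=[np.array(p)/3.6+[130,110] for p in((596,203),(553,437),(70,345))]
w=[at_z(K,T,p,.02) for p in q]; print(np.round(w,4))
print(get_obs()["tcp_pos"],get_obs()["time"])
```

```text
[[-0.001, -0.965, -0.263, 0.065], [1.0, -0.001, 0.0, -0.0], [-0.0, -0.263, 0.965, -0.165], [0.0, 0.0, 0.0, 1.0]]
top [261 188  10  10  80] [265.225  192.2875] [ 0.5191 -0.1263  0.048 ]
[[ 0.6228 -0.2462  0.02  ]
 [ 0.3742 -0.1929  0.02  ]
 [ 0.4789  0.3126  0.02  ]]
[0.27135136 0.45082536 0.28800614] 1.9
```

Request:
servo_tool(increments=[[[0.16,-0.36,0],[0,0,-0.044],1],[[0.16,-0.36,0],[0,0,-0.044],1],[[0.16,-0.36,0],[0,0,-0.044],1],[[0.16,-0.36,0],[0,0,-0.044],1],[[0.16,-0.36,0],[0,0,-0.044],1]])

```text
time: 2.4
tcp_pos: [0.3671, 0.2347, 0.2876]
tcp_rot: [0.725, 0.689, 0.001, -0.0]
force: [1.3, -0.9, -0.6]
opening: -0.002
grasp_force: 0.0
```

Request:
servo_tool(increments=[[[0.1,-0.4,0],[0,0,-0.044],1],[[0.1,-0.4,0],[0,0,-0.008],1],[[0.12,-0.4,0],[0,0,0],1],[[0.2,-0.36,-0.05],[0,0,0],1],[[0.2,-0.36,-0.1],[0,0,0],1]])

```text
time: 2.9
tcp_pos: [0.4538, 0.0052, 0.2703]
tcp_rot: [0.777, 0.63, 0.002, 0.0]
force: [1.6, 2.0, -0.1]
opening: 0.002
grasp_force: 0.0
```

Request:
servo_tool(increments=[[[0.13,-0.27,-0.1],[0,0,0],1],[[0.13,-0.27,-0.1],[0,0,0],1],[[0.13,-0.27,-0.1],[0,0,0],1],[[0.13,-0.27,-0.1],[0,0,0],1],[[0,0,0],[0,0,0],1]])

```text
time: 3.4
tcp_pos: [0.5154, -0.1284, 0.2204]
tcp_rot: [0.779, 0.627, -0.001, 0.001]
force: [-1.2, 0.6, 0.2]
opening: 0.0
grasp_force: 0.0
```

Run:
```python
from h import *
K,T=cam("wrist"); im,d=grab_frame("wrist"); cv2.imwrite("pics/w1.png",im); np.save("w1.npy",d)
o=get_obs(); print(o["tcp_pos"],R.from_quat(o["tcp_rot"]).as_matrix().round(3).tolist(),o["time"])
for n,z in dict(stop_top=.048,window=.052,push_lip=.066,nest=.058).items():
    for r in pinpoint("wrist",n)[:1]: print(n,round(r["p"],2),np.round(r["position"]),at_z(K,T,r["position"],z).round(4))
hsv=cv2.cvtColor(im,cv2.COLOR_BGR2HSV)
for nm,lo,hi,z in(("red",(0,150,90),(8,255,255),.048),("yel",(18,120,90),(35,255,255),.066)):
    n,_,st,ce=cv2.connectedComponentsWithStats(cv2.inRange(hsv,lo,hi))
    for i in range(1,n):
        if st[i,4]>200:
            x,y,w,h,a=st[i]; print(nm,st[i],ce[i],at_z(K,T,ce[i],z).round(4),[at_z(K,T,p,z)[:2].round(4).tolist() for p in((x,y),(x+w,y),(x,y+h),(x+w,y+h))])
```

```text
[ 0.51475329 -0.12544973  0.22074013] [[0.212, 0.977, -0.001], [0.977, -0.212, -0.001], [-0.002, -0.001, -1.0]] 3.45
stop_top 0.61 [260. 174.] [ 0.5199 -0.1312  0.048 ]
push_lip 0.85 [258. 159.] [ 0.5214 -0.1115  0.066 ]
red [243 157  30  31 924] [257.59415584 171.97619048] [ 0.518  -0.1283  0.048 ] [[0.5056, -0.1081], [0.5386, -0.1153], [0.4975, -0.1431], [0.5314, -0.1506]]
yel [237 142  43  12 451] [257.96230599 147.77161863] [ 0.5245 -0.0996  0.066 ] [[0.5043, -0.089], [0.5485, -0.0987], [0.5014, -0.1012], [0.546, -0.111]]
```

View pics/w1.png

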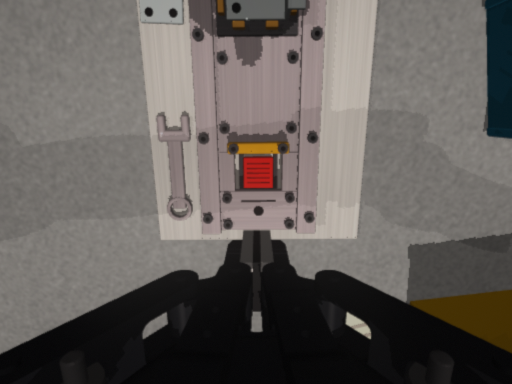

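Request:
servo_tool(increments=[[[0.035,0,-0.3],[0,0,0],1],[[0,0,-0.3],[0,0,0],1],[[0,0,-0.3],[0,0,0],1],[[0,0,-0.3],[0,0,0],1],[[0,0,0],[0,0,0],1]])

```text
time: 4.15
tcp_pos: [0.5161, -0.1201, 0.0744]
tcp_rot: [0.776, 0.63, -0.002, -0.003]
force: [-0.8, 1.3, 0.1]
opening: 0.001
grasp_force: 0.0
```

Run:
```python
from h import *
im,d=grab_frame("wrist"); o=get_obs(); K,T=cam("wrist"); im,d=grab_frame("wrist"); cv2.imwrite("pics/w2.png",cv2.resize(im,(800,600)))
print(o["tcp_pos"],o["time"],o["force"])
hsv=cv2.cvtColor(im,cv2.COLOR_BGR2HSV)
for nm,lo,hi,z in(("red",(0,150,90),(8,255,255),.048),("yel",(18,120,90),(35,255,255),.066)):
    n,_,st,ce=cv2.connectedComponentsWithStats(cv2.inRange(hsv,lo,hi))
    for i in range(1,n):
        if st[i,4]>200:
            x,y,w,h,a=st[i]; print(nm,st[i],[at_z(K,T,p,z)[:2].round(4).tolist() for p in((x,y),(x+w,y),(x,y+h),(x+w,y+h))])
```

```text
[ 0.5178161  -0.12122842  0.07659072] 4.2 [ 0.02390298 -0.07556232 -0.00615228]
red [ 233  199   51   42 1787] [[0.5053, -0.1081], [0.5388, -0.1151], [0.4985, -0.1378], [0.5333, -0.1451]]
yel [ 217  178   85   20 1362] [[0.5015, -0.0888], [0.5511, -0.0992], [0.4985, -0.1008], [0.549, -0.1114]]
```

View pics/w2.png

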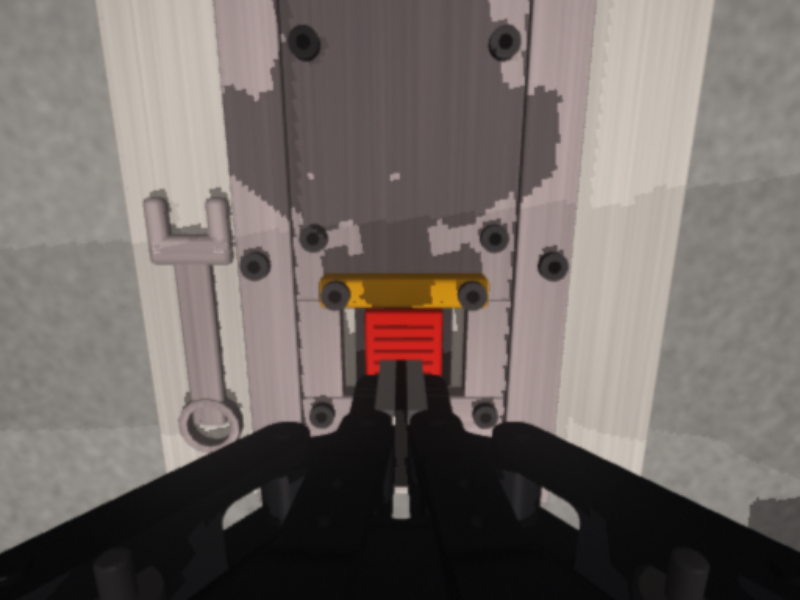

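Request:
servo_tool(increments=[[[-0.005,-0.025,-0.1],[0,0,0],1],[[0,0,-0.12],[0,0,0],1],[[0,0,-0.12],[0,0,0],1],[[0,0,0],[0,0,0],1],[[0,0,0],[0,0,0],1]])

```text
time: 4.75
tcp_pos: [0.5192, -0.1262, 0.0376]
tcp_rot: [0.777, 0.63, 0.001, 0.001]
force: [0.1, -0.2, 0.5]
opening: -0.0
grasp_force: 0.0
```

Request:
servo_tool(increments=[[[0,0,0],[0,0,0],1],[[0,0,0],[0,0,0],1]])

```text
time: 4.95
tcp_pos: [0.5192, -0.126, 0.0375]
tcp_rot: [0.777, 0.63, 0.001, 0.001]
force: [-1.2, 0.7, 1.0]
opening: 0.001
grasp_force: 0.0
```

Run:
```python
from h import *
im,d=grab_frame("wrist"); o=get_obs(); cv2.imwrite("pics/w3.png",cv2.resize(im[130:330,120:400],(784,560)))
print(o["tcp_pos"],o["time"],o["force"],o["moment"])
```

```text
[ 0.51909727 -0.12596011  0.03737538] 5.0 [ 0.55872079  0.10565831 -0.45739025] [0.01001394 0.01669256 0.02353213]
```

View pics/w3.png

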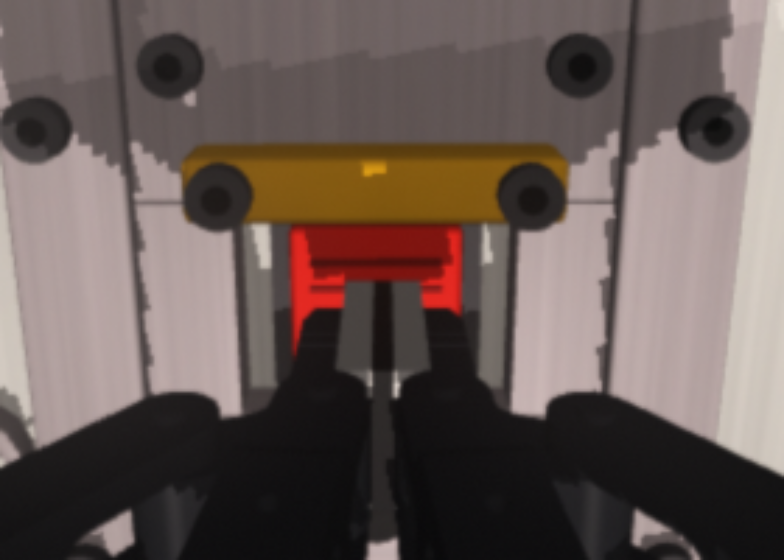

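Request:
servo_tool(increments=[[[0,0,-0.025],[0,0,0],1],[[0,0,0],[0,0,0],1],[[0,0,0],[0,0,0],1]])

```text
time: 5.3
tcp_pos: [0.5184, -0.1258, 0.0335]
tcp_rot: [0.777, 0.63, -0.0, -0.0]
force: [0.0, 0.0, 0.4]
opening: -0.001
grasp_force: 0.0
```

Run:
```python
from h import *
K,T=cam("wrist"); im,d=grab_frame("wrist"); o=get_obs()
print(o["tcp_pos"],o["time"],o["force"],o["tau"])
def P(c,r):
    z=d[r,c]; return (T[:3,:3]@(np.linalg.solve(K,[c,r,1])*z)+T[:3,3]).round(4) if z else None
for c in (226,240,256,270,282):
    print(c,[(r,P(c,r)[2] if P(c,r) is not None else None) for r in range(190,262,5)])
print(P(160,170),P(330,170),P(256,150))
```

```text
[ 0.51846914 -0.12587837  0.03354827] 5.35 [-0.18523179 -0.59576091  0.29556621] [-1.44816525e-02 -5.10560703e+01  5.98581746e+00 -9.15992975e+00
  5.27890123e-03  4.22460362e-03  4.09764971e-04]
226 [(190, np.float64(0.0655)), (195, np.float64(0.0666)), (200, np.float64(0.066)), (205, np.float64(0.0663)), (210, np.float64(0.0655)), (215, np.float64(0.0475)), (220, np.float64(0.0474)), (225, None), (230, np.float64(0.0496)), (235, np.float64(0.0471)), (240, np.float64(0.0482)), (245, np.float64(0.0474)), (250, np.float64(0.0478)), (255, np.float64(0.0792)), (260, np.float64(0.0842))]
240 [(190, np.float64(0.0665)), (195, np.float64(0.066)), (200, np.float64(0.0658)), (205, np.float64(0.0675)), (210, np.float64(0.0648)), (215, np.float64(0.0477)), (220, np.float64(0.0475)), (225, np.float64(0.0496)), (230, np.float64(0.0473)), (235, np.float64(0.0485)), (240, np.float64(0.0637)), (245, np.float64(0.0689)), (250, np.float64(0.0741)), (255, np.float64(0.0798)), (260, np.float64(0.0916))]
256 [(190, np.float64(0.0649)), (195, np.float64(0.0658)), (200, np.float64(0.0671)), (205, np.float
[... 505 characters left out ...]
25, np.float64(0.0484)), (230, np.float64(0.0475)), (235, np.float64(0.0665)), (240, np.float64(0.0711)), (245, np.float64(0.0768)), (250, np.float64(0.0824)), (255, np.float64(0.0874)), (260, np.float64(0.0914))]
282 [(190, np.float64(0.0658)), (195, np.float64(0.066)), (200, np.float64(0.0655)), (205, np.float64(0.0669)), (210, np.float64(0.0662)), (215, np.float64(0.0481)), (220, np.float64(0.0478)), (225, np.float64(0.0473)), (230, np.float64(0.0482)), (235, np.float64(0.0475)), (240, np.float64(0.0475)), (245, np.float64(0.0686)), (250, np.float64(0.0739)), (255, np.float64(0.0794)), (260, np.float64(0.0838))]
[ 0.4834 -0.0775  0.0597] [ 0.5627 -0.0956  0.0527] [ 0.5291 -0.0785  0.0527]
```

Request:
servo_tool(increments=[[[0,0,-0.04],[0,0,0],1],[[0,0,0],[0,0,0],1],[[0,0,0],[0,0,0],1]])

```text
time: 5.65
tcp_pos: [0.5183, -0.1258, 0.0285]
tcp_rot: [0.777, 0.63, -0.0, -0.0]
force: [0.1, -1.1, -0.1]
opening: -0.001
grasp_force: 0.0
```

Run:
```python
from h import *
K,T=cam("wrist"); im,d=grab_frame("wrist"); o=get_obs()
print(o["tcp_pos"],o["time"],o["force"])
r,c=np.mgrid[:384,:512]; ray=np.linalg.solve(K,np.stack([c.ravel(),r.ravel(),np.ones(c.size)]))*d.ravel()
W=(T[:3,:3]@ray).T+T[:3,3]; t=o["tcp_pos"]; y=np.array([.21,.978,0]); x=np.array([.978,-.21,0])
px=((W-t)@x); py=((W-t)@y); z=W[:,2]; v=d.ravel()>0
# profile of gripper: for lateral bins, lowest z above TCP among dark points near py within +-45mm
hsv=cv2.cvtColor(im,cv2.COLOR_BGR2HSV).reshape(-1,3); dark=hsv[:,2]<70
for a in range(-80,80,10):
    s=v&dark&(px*1000>=a)&(px*1000<a+10)&(abs(py)<.05)&(r.ravel()>225)
    if s.sum()>5:
        i=np.where(s)[0]; print(a,s.sum(),"z-tcp p2,p10,p50",np.percentile(z[s]-t[2],[2,10,50]).round(3),"py",np.percentile(py[s],[5,50,95]).round(3))
for c0 in (236,246,256,266,276): print(c0,[(rr,*(W[rr*512+c0]-[0,0,t[2]])[2:].round(4),py[rr*512+c0].round(4)) for rr in range(216,246,3)])
```

```text
[ 0.51842934 -0.12585818  0.02867864] 5.7 [-0.070483    0.27275662 -0.38065705]
-60 1534 z-tcp p2,p10,p50 [0.096 0.1   0.107] py [0.01  0.011 0.013]
-50 3818 z-tcp p2,p10,p50 [0.087 0.093 0.104] py [0.005 0.011 0.012]
-40 4693 z-tcp p2,p10,p50 [0.075 0.08  0.094] py [-0.009  0.006  0.011]
-30 2845 z-tcp p2,p10,p50 [0.002 0.072 0.079] py [-0.009  0.009  0.012]
-20 3654 z-tcp p2,p10,p50 [0.037 0.07  0.106] py [0.006 0.016 0.019]
-10 5192 z-tcp p2,p10,p50 [0.035 0.067 0.102] py [-0.001  0.012  0.019]
0 5131 z-tcp p2,p10,p50 [0.025 0.059 0.101] py [-0.006  0.011  0.018]
10 4220 z-tcp p2,p10,p50 [0.039 0.07  0.107] py [0.006 0.016 0.019]
20 2684 z-tcp p2,p10,p50 [0.002 0.068 0.079] py [-0.011  0.009  0.012]
30 4236 z-tcp p2,p10,p50 [0.074 0.078 0.092] py [-0.009  0.006  0.011]
40 4246 z-tcp p2,p10,p50 [0.083 0.092 0.103] py [0.002 0.011 0.012]
50 1881 z-tcp p2,p10,p50 [0.095 0.099 0.107] py [0.01  0.011 0.013]
60 20 z-tcp p2,p10,p50 [0.031 0.032 0.105] py [-0.048  0.01   0.011]
236 [(216, np.float64(0.0188), np.float64(0.0147)), (219, np.float64(0.0191), np.float64(0.0132)), (222, np.floa
[... 1541 characters left out ...]
, (231, np.float64(0.0269), np.float64(0.0098)), (234, np.float64(0.0312), np.float64(0.01)), (237, np.float64(0.0348), np.float64(0.01)), (240, np.float64(0.0382), np.float64(0.01)), (243, np.float64(0.0412), np.float64(0.0098))]
276 [(216, np.float64(0.0179), np.float64(0.0145)), (219, np.float64(0.02), np.float64(0.0136)), (222, np.float64(0.0193), np.float64(0.0117)), (225, np.float64(0.0187), np.float64(0.0098)), (228, np.float64(0.0205), np.float64(0.0089)), (231, np.float64(0.0199), np.float64(0.007)), (234, np.float64(0.0197), np.float64(0.0052)), (237, np.float64(0.02), np.float64(0.0037)), (240, np.float64(0.0298), np.float64(0.0063)), (243, np.float64(0.0319), np.float64(0.0056))]
```

Request:
servo_tool(increments=[[[0,0,-0.03],[0,0,0],1],[[0,0,-0.03],[0,0,0],1],[[0,0,0],[0,0,0],1]])

```text
time: 6.0
tcp_pos: [0.5189, -0.126, 0.0215]
tcp_rot: [0.777, 0.63, 0.0, 0.0]
force: [-0.2, -0.1, 5.5]
opening: 0.002
grasp_force: 2.3
```

Request:
servo_tool(increments=[[[0,0,-0.03],[0,0,0],1],[[0,0,0],[0,0,0],1],[[0,0,0],[0,0,0],1]])

```text
time: 6.3
tcp_pos: [0.5189, -0.126, 0.0184]
tcp_rot: [0.777, 0.63, 0.0, 0.0]
force: [1.3, -0.9, 6.1]
opening: -0.001
grasp_force: 2.9
```

Run:
```python
from h import *
K,T=cam("wrist"); im,d=grab_frame("wrist"); o=get_obs()
print(o["tcp_pos"],o["time"],o["force"])
t=o["tcp_pos"]; y=np.array([.21,.978,0])
def P(c,r): return T[:3,:3]@(np.linalg.solve(K,[c,r,1])*d[r,c])+T[:3,3]
for c in (230,246,256,266,282): print(c,[(r,P(c,r)[2].round(4),((P(c,r)-t)@y).round(4)) for r in range(206,240,3)])
```

```text
[ 0.51894211 -0.12599266  0.01843127] 6.35 [-0.47580517 -0.12160242  5.769936  ]
230 [(206, np.float64(0.0662), np.float64(0.0291)), (209, np.float64(0.0654), np.float64(0.0275)), (212, np.float64(0.0659), np.float64(0.0264)), (215, np.float64(0.0656), np.float64(0.025)), (218, np.float64(0.0662), np.float64(0.0239)), (221, np.float64(0.0652), np.float64(0.0222)), (224, np.float64(0.0406), np.float64(0.0116)), (227, np.float64(0.0413), np.float64(0.0102)), (230, np.float64(0.0392), np.float64(0.0078)), (233, np.float64(0.0417), np.float64(0.0071)), (236, np.float64(0.0398), np.float64(0.0047)), (239, np.float64(0.04), np.float64(0.0031))]
246 [(206, np.float64(0.0661), np.float64(0.029)), (209, np.float64(0.0664), np.float64(0.0279)), (212, np.float64(0.0669), np.float64(0.0267)), (215, np.float64(0.067), np.float64(0.0255)), (218, np.float64(0.0652), np.float64(0.0235)), (221, np.float64(0.0661), np.float64(0.0226)), (224, np.float64(0.041), np.float64(0.0117)), (227, np.float64(0.0398), np.float64(0.0097)), (230, np.float64(0.0436), np.float64(0.0095)), (233, np.float64(0.0487), np
[... 1112 characters left out ...]
.float64(0.0495), np.float64(0.0104)), (236, np.float64(0.0519), np.float64(0.0099)), (239, np.float64(0.0562), np.float64(0.0102))]
282 [(206, np.float64(0.0659), np.float64(0.029)), (209, np.float64(0.0671), np.float64(0.0281)), (212, np.float64(0.0657), np.float64(0.0264)), (215, np.float64(0.0665), np.float64(0.0253)), (218, np.float64(0.0654), np.float64(0.0236)), (221, np.float64(0.0664), np.float64(0.0227)), (224, np.float64(0.0408), np.float64(0.0117)), (227, np.float64(0.0409), np.float64(0.0101)), (230, np.float64(0.0408), np.float64(0.0085)), (233, np.float64(0.0401), np.float64(0.0065)), (236, np.float64(0.0406), np.float64(0.0051)), (239, np.float64(0.0411), np.float64(0.0037))]
```

Request:
servo_tool(increments=[[[0,0,-0.036],[0,0,0],1],[[0,0,0],[0,0,0],1],[[0,0,0],[0,0,0],1]])

```text
time: 6.65
tcp_pos: [0.5189, -0.126, 0.0142]
tcp_rot: [0.777, 0.63, 0.0, 0.0]
force: [-0.7, 0.2, 7.5]
opening: -0.004
grasp_force: 3.8
```

Run:
```python
from h import *
K,T=cam("wrist"); im,d=grab_frame("wrist"); o=get_obs()
print(o["tcp_pos"],o["time"],o["force"])
t=o["tcp_pos"]; y=np.array([.21,.978,0]);x=np.array([.978,-.21,0])
def P(c,r): return T[:3,:3]@(np.linalg.solve(K,[c,r,1])*d[r,c])+T[:3,3]
for c in (230,256,282): print(c,[(r,P(c,r)[2].round(4),((P(c,r)-t)@y).round(4)) for r in range(215,240,3)])
# yaw: fit lip front edge
m=cv2.inRange(cv2.cvtColor(im,cv2.COLOR_BGR2HSV),(15,120,60),(35,255,255))
e=np.array([at_z(K,T,(c,np.where(m[:260,c])[0].max()+.5),.066)[:2] for c in range(225,290,3) if m[:260,c].any()])
f=np.polyfit(e[:,0],e[:,1],1); print("yaw deg",np.degrees(np.arctan(f[0])), e.mean(0))
```

```text
[ 0.51889371 -0.12597518  0.0142648 ] 6.7 [-0.94681362 -0.15514462  6.94901911]
230 [(215, np.float64(0.0665), np.float64(0.0267)), (218, np.float64(0.0663), np.float64(0.0254)), (221, np.float64(0.0672), np.float64(0.0244)), (224, np.float64(0.0659), np.float64(0.0227)), (227, np.float64(0.0658), np.float64(0.0214)), (230, np.float64(0.0362), np.float64(0.0082)), (233, np.float64(0.0378), np.float64(0.0072)), (236, np.float64(0.0372), np.float64(0.0054)), (239, np.float64(0.0374), np.float64(0.0038))]
256 [(215, np.float64(0.0657), np.float64(0.0265)), (218, np.float64(0.0667), np.float64(0.0255)), (221, np.float64(0.0665), np.float64(0.0242)), (224, np.float64(0.0659), np.float64(0.0227)), (227, np.float64(0.0662), np.float64(0.0215)), (230, np.float64(0.0417), np.float64(0.0105)), (233, np.float64(0.0445), np.float64(0.01)), (236, np.float64(0.0478), np.float64(0.0099)), (239, np.float64(0.0518), np.float64(0.0101))]
282 [(215, np.float64(0.0666), np.float64(0.0268)), (218, np.float64(0.0654), np.float64(0.0251)), (221, np.float64(0.0656), np.float64(0.0239)), (224, np.float64(0.0663), np.float64(0.0229)), (227, np.float64(0.0647), np.float64(0.021)), (230, np.float64(0.0373), np.float64(0.0087)), (233, np.float64(0.0364), np.float64(0.0067)), (236, np.float64(0.036), np.float64(0.0049)), (239, np.float64(0.0365), np.float64(0.0035))]
yaw deg -12.261711080972535 [ 0.52422925 -0.10497641]
```

Request:
servo_tool(increments=[[[0.014,0.065,0],[0,0,0],1],[[0.014,0.065,0],[0,0,0],1],[[0.014,0.065,0],[0,0,0],1],[[0.014,0.065,0],[0,0,0],1]])

```text
time: 7.1
tcp_pos: [0.5256, -0.0975, 0.0144]
tcp_rot: [0.778, 0.629, -0.0, 0.002]
force: [-0.7, -4.1, 3.7]
opening: -0.003
grasp_force: 2.4
```

Request:
servo_tool(increments=[[[0.014,0.065,0],[0,0,0],1],[[0.014,0.065,0],[0,0,0],1],[[0.014,0.065,0],[0,0,0],1],[[0.014,0.065,0],[0,0,0],1],[[0.014,0.065,0],[0,0,0],1]])

```text
time: 7.6
tcp_pos: [0.534, -0.0567, 0.0138]
tcp_rot: [0.777, 0.629, -0.0, 0.001]
force: [-0.5, -4.8, 4.1]
opening: -0.002
grasp_force: 2.5
```

Request:
servo_tool(increments=[[[0.014,0.065,0],[0,0,0],1],[[0.014,0.065,0],[0,0,0],1],[[0.007,0.033,0],[0,0,0],1],[[0,0,0],[0,0,0],1]])

```text
time: 8.0
tcp_pos: [0.5381, -0.0354, 0.0135]
tcp_rot: [0.777, 0.63, 0.0, -0.0]
force: [0.3, -1.8, 0.9]
opening: 0.002
grasp_force: 0.7
```

Run:
```python
from h import *
K,T=cam("wrist"); im,d=grab_frame("wrist"); o=get_obs(); cv2.imwrite("pics/w4.png",cv2.resize(im,(800,600)))
print(o["tcp_pos"],o["time"],o["force"])
y=np.array([.21,.978,0]);x=np.array([.978,-.21,0])
print("moved",(o["tcp_pos"]-[.5189,-.126,.014])@y,(o["tcp_pos"]-[.5189,-.126,.014])@x)
m=cv2.inRange(cv2.cvtColor(im,cv2.COLOR_BGR2HSV),(15,120,60),(35,255,255))
e=np.array([at_z(K,T,(c,np.where(m[140:260,c])[0].max()+140.5),.066)[:2] for c in range(225,290,3) if m[140:260,c].any()])
print("lip travel",(e.mean(0)-[.52423,-.10498])@y[:2])
```

```text
[ 0.53771578 -0.03530603  0.0134301 ] 8.05 [ 0.03180709 -1.41827392  0.30055458]
moved 0.09265001673839114 -0.0006438964831331124
lip travel 0.08189526016683128
```

View pics/w4.png

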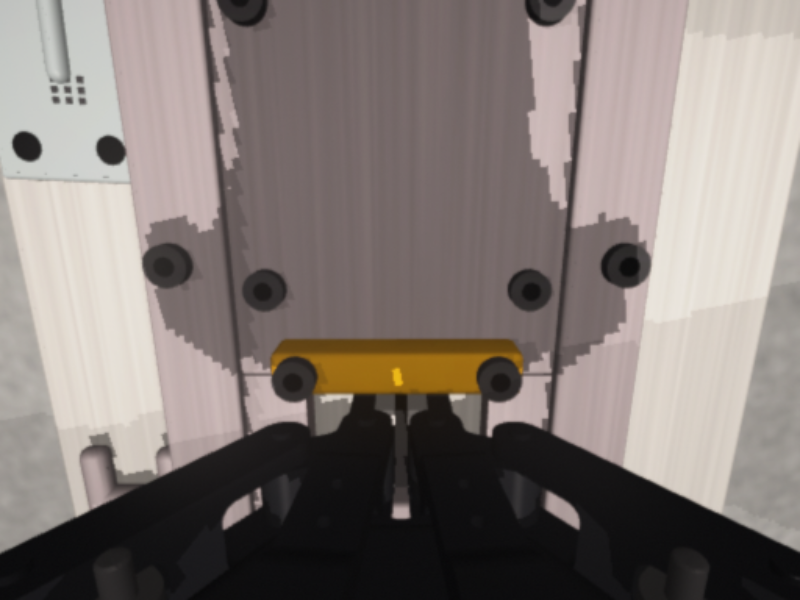

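Picture: the fingers stand against the lip (lower edge about row 393), the carriage has travelled about 82 mm, and nothing has been disturbed. About 8 mm remain.

Request:
servo_tool(increments=[[[0.006,0.03,0],[0,0,0],1],[[0.006,0.03,0],[0,0,0],1],[[0.003,0.016,0],[0,0,0],1],[[0,0,0],[0,0,0],1]])

```text
time: 8.45
tcp_pos: [0.5392, -0.0274, 0.0135]
tcp_rot: [0.777, 0.63, -0.001, 0.0]
force: [0.6, -4.2, -1.7]
opening: -0.004
grasp_force: 2.2
```

Request:
servo_tool(increments=[[[0.004,0.02,0],[0,0,0],1],[[0,0,0],[0,0,0],1],[[0,0,0],[0,0,0],1]])

```text
time: 8.75
tcp_pos: [0.5392, -0.0275, 0.0135]
tcp_rot: [0.778, 0.629, -0.001, 0.001]
force: [-0.8, -9.7, -0.3]
opening: -0.003
grasp_force: 4.5
```

The TCP stayed put while the force rose to 9.7 N, so the carriage is against its end stop. Next I back off the lip and lift out.

Request:
servo_tool(increments=[[[-0.008,-0.04,0],[0,0,0],1],[[-0.007,-0.033,0],[0,0,0],1],[[0,0,0],[0,0,0],1],[[0,0,0.1],[0,0,0],1],[[0,0,0.15],[0,0,0],1]])

```text
time: 9.25
tcp_pos: [0.5376, -0.0324, 0.0438]
tcp_rot: [0.777, 0.63, -0.0, -0.001]
force: [0.0, 0.2, 0.0]
opening: 0.002
grasp_force: 0.0
```

Request:
servo_tool(increments=[[[0,0,0.3],[0,0,0],1],[[-0.03,-0.15,0.3],[0,0,0],1],[[-0.06,-0.3,0.3],[0,0,0],1],[[-0.06,-0.3,0.2],[0,0,0],1],[[-0.06,-0.25,0],[0,0,0],1]])

```text
time: 9.75
tcp_pos: [0.5154, -0.1546, 0.1792]
tcp_rot: [0.777, 0.63, 0.002, 0.003]
force: [0.3, -0.1, 0.7]
opening: 0.004
grasp_force: 0.0
```

Request:
servo_tool(increments=[[[-0.05,-0.25,0],[0,0,0],1],[[0,0,0],[0,0,0],1],[[0,0,0],[0,0,0],1],[[0,0,0],[0,0,0],1]])

```text
time: 10.15
tcp_pos: [0.5077, -0.1806, 0.1748]
tcp_rot: [0.776, 0.63, 0.0, -0.001]
force: [-0.2, 0.9, 0.3]
opening: -0.001
grasp_force: 0.0
```

Run:
```python
from h import *
K,T=cam("wrist"); im,d=grab_frame("wrist"); o=get_obs(); cv2.imwrite("pics/w5.png",cv2.resize(im,(800,600)))
print(o["tcp_pos"],o["time"],o["force"])
def P(c,r): return T[:3,:3]@(np.linalg.solve(K,[c,r,1])*d[r,c])+T[:3,3]
hsv=cv2.cvtColor(im,cv2.COLOR_BGR2HSV)
for nm,lo,hi in(("red",(0,150,90),(8,255,255)),("yel",(15,120,60),(35,255,255))):
    n,_,st,ce=cv2.connectedComponentsWithStats(cv2.inRange(hsv,lo,hi))
    for i in range(1,n):
        if st[i,4]>150:
            c=ce[i].astype(int); print(nm,st[i],P(*c).round(4))
            if nm=="yel": print(((at_z(K,T,(ce[i][0],st[i][1]+st[i][3]),.066)[:2]-[.52423,-.10498])@[.21,.978]))
```

```text
[ 0.50773317 -0.18051186  0.17472052] 10.2 [-0.45166096  0.81183196  0.24165612]
red [ 237  109   37   39 1357] [ 0.5173 -0.1281  0.0481]
yel [ 428  280   84   72 3649] [ 0.725  -0.3764  0.0468]
-0.26404915783764166
```

View pics/w5.png

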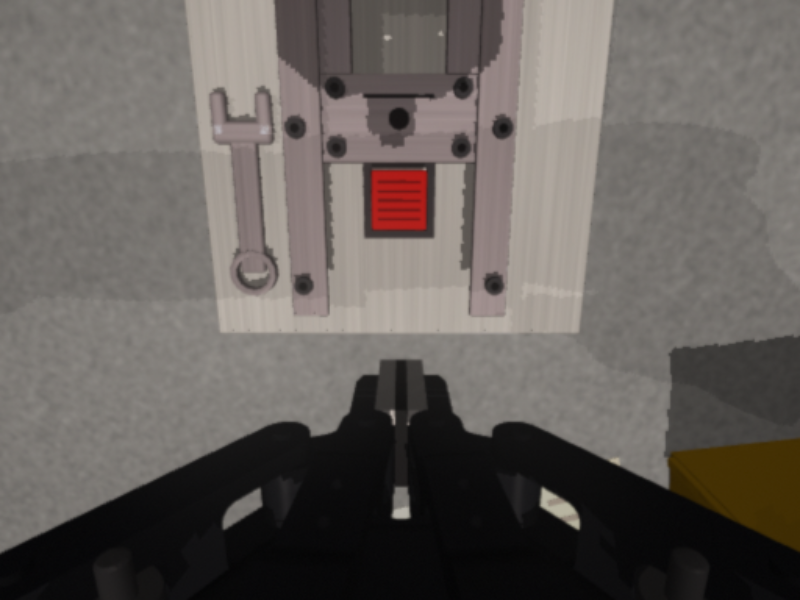

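Picture: the red stop (400,200) is up at z = 0.048, the carriage's rear edge (row 162) is past it, the wrench is undisturbed and the arm is clear. I'm handing the job in.

```bash
python3 -c "
from h import *
print(arm.sign_off())"
```

```text
the job is handed in; nothing more can be done
None
```

I handed the job in at about 10 s of robot time: the carriage was pushed against its end stop, the red stop read fully up (48 mm) behind it, and the arm was clear; the sign-off returned no verdict, and I did not check the bracket with a final picture.

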